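# Interchange the two cells of a twin-path photometer

### The job

The first water reading is done; for the check reading the two cells on the photometer must change places, so that each lies in the cradle the other one started in. Lay each cell gently into its cradle, resting on both sides of the V, and slide it down the slope until its lower end is against the receiver block; the sample cell's filling neck must be at the upper end and point straight up out of the cradle. The low rest on the bench is there for parking a cell; leave the other things on the bench alone, and let go of both cells when done.

Things in the scene. Friction and masses are not known exactly. Their poses are not given: they have to be found in the camera images.
- photometer: White and grey bench photometer, fixed, 230 mm wide, 280 deep, 290 high. Origin on the bench under its middle, x away from the operator. Two light paths 104 apart rise 30 degrees from the receiver block (near) to the lamp head (far). The lamp head reaches 150 out square to the light path and overhangs the cells: reach in square to the slope (tool tilted 30 degrees, its top toward the operator).
- cradle_left: Left (+y) cradle: two aluminium 90 degree V saddles, 22 long, centred at x = +60 and -60 mm. Origin: where a fully seated cell's centre lies. x: up the slope; y: level; z: square to the slope, out of the V. Flanks reach 9 below the cell axis; deck 46 below it. Stop (receiver face, 15 above the axis) at x = -75, lamp rim at x = +94. Cells do not slide down by themselves: push lightly, under 10 N.
- cradle_right: Right (-y) cradle: the same as cradle_left, same axes, same sizes, 104 mm from it.
- reference_cell: Plain sealed cell: straight glass tube 150 long, 32 in diameter, with a steel cap 36 in diameter and 24 long at each end; about 0.24 kg. Origin at its centre, x along the tube (up the slope at the start), z out of the V at the start. Both ends alike. Starts fully seated in one cradle.
- sample_cell: The same tube and caps (150 long, 32 and 36 in diameter, 0.24 kg), but with a filling neck: 15 mm glass neck with a 19 mm white stopper, standing out along +z at x = +36 mm, top 39 from the tube's axis. Origin at the tube's centre, x along the tube. Starts fully seated in the other cradle, neck at the upper end, pointing out of the V.
- neck_top (a point): Top of the sample cell's stopper: 36 mm along x and 39 mm along z from the cell's centre.
- cell_rest: Low level rest for parking a cell, fixed to the bench left of the photometer: grey foot 158 x 70 mm with two V saddles like the cradles', centred 60 either side of the middle. Origin on the bench under its middle; x along the groove, z up. A cell laid in it has its centre 50 mm above the origin; between the saddles (98 mm) it is open down to 12 mm above the bench.
- spare_vial: Bystander: standing clear sample vial, 29 mm in diameter, 81 mm high, origin at its underside.
- dropper: Bystander: standing dropper bottle with a pointed cap, 40 mm in diameter, 107 mm high, origin at its underside.
- bottle: Bystander: standing clear water bottle, 66 mm in diameter, 220 mm high, origin at its underside.
- receiver: Receiver block of the photometer, the white bar across its low near end with the green readout, 230 mm wide, 46 thick along the slope, 70 high; the cells' stop. Origin: on its flat upper face, midway between the two light paths and level with them along z; axes as the cradles'. Its face reaches 15 mm above and 55 mm below the light paths.

How it is judged:
By the outcome, as a careful person would: the job done as asked, in the order asked, and still so for the second after the job is handed in, with the robot touching nothing.
It also fails if it takes over 72 s, if anything falls off the work surface, if the arm or the gripper's body presses on something with over 40 N, if the wrist force passes 120 N, or if a joint passes its speed limit or range.

### The arm

A 7-joint arm with a two-finger parallel gripper is mounted at the origin on a cart in front of the work surface, level with it; the furniture and walls round the work are solid. World frame = base frame: x ahead of the robot, y to its left, z up, the work surface at z = 0. Lengths are in m, angles in rad, forces in N, time in s.
With the tool pointing down it reaches from about 0.4 to 0.875 m from the base axis. Payload 19.3 kg.
Tool frame: the origin (TCP) lies midway between the tips of the shut fingers; the grasp point (between the pads) lies 19 mm behind it; z points along the fingers, y is the line along which they close (so a half turn about z gives the same grasp; the last joint's range is limited). The gripper opens to 85 mm and grips with 20 to 120 N. Pads are 22 mm wide; open, the fingers measure 114 mm over their backs; the gripper's body (76 mm by 85 mm) begins 54 mm behind the grasp point. The pads swing forward as they close: fully open they stand 13 mm farther back than shut.
Start: joints at [-1.413, 0.521, -0.036, 1.599, 0.021, 1.021, -0.113], TCP at [0.141, 0.609, 0.231] pointing down, gripper open.
Joint ranges: [-2.91, 2.91], [-0.3, 2.13], [-1.5, 1.42], [0.17, 2.43], [-1.26, 4.41], [0.16, 1.93], [-2.52, 2.52]. Speed limits (rad/s): [1.89, 1.89, 2.39, 2.39, 3.01, 3.01, 3.01].

### API

Orientations are given as [roll, pitch, yaw] about the fixed x, y, z axes, in that order (R = Rz(yaw) Ry(pitch) Rx(roll)).
In Python, from workcell import bot gives the robot as it stands.
- The arm moves only by the shell command python3 nudge.py [FORCE], which reads ROWS from standard input. ROWS is a JSON object whose key "ticks" holds a list of rows, 1 to 5 of them, each of 7 numbers: the finger opening in m, then dx, dy, dz in m, then a rotation vector rx, ry, rz in rad; each row is the pose to reach, as a shift and turn from the pose commanded when the command began, along the tool's axes at that moment; what a row does not reach only later rows make up. A row lasts 1/8 s, in which the tool goes at most 0.0625 m and 0.188 rad, less where a joint would pass 70% of its speed; a pose out of reach is approached as far as the arm can. The fingers move at their own pace and stop on an object; FORCE is the grip in N (left out, the last holds). Time passes only in rows, so rows that do not move let the fingers close. It prints the time, the measured TCP pose, the force, the opening and the grip force at its end. Input that does not fit is refused with a message, and nothing moves.
- bot.observe(): the state, without advancing time (a new reading comes with each control period).
- bot.grab_frame(name): name is "scene" or "top" or "wrist"; returns the picture (420x560x3 uint8, blue, green, red); there is no depth.
- bot.calibration(name): a dict with "vfov" (degrees; the focal length in pixels is half the picture's height over the tangent of half this angle, whatever the lens; pixels are square), "cx", "cy" (the principal point, pixels), "eye" and "attitude" of the camera in the world. Camera axes: x right, y down, z forward; pixel columns grow to the right and rows downward; lengths in m; the calibration is good to about 2 mm. The wrist camera is an equidistant fisheye: a pixel r from the principal point sees the ray r / f radians off the axis. A picture is of the moment at which its call begins: read the wrist's pose just before it. calibration takes no time and is no camera call; for the wrist camera it gives the pose at the moment of the call.
- bot.job_done(): hands the job in; it is judged then, once.
The state is a dict: "clock": time; "qpos": joint angles; "qd": joint speeds; "joint_efforts": joint torques, N m; "position": TCP position; "tool_rot": TCP orientation; "force": force on the tool from outside, world axes, zero at the start; "moment": the same for the moment, N m; "grip_width": finger opening in m; "finger_force": force on a finger pad.
Only numpy, scipy, OpenCV 4.12 (cv2) and the standard library are available. Lean on these libraries where they do the work, as an engineer would, in place of code of your own. Each camera call takes 0.05 s, during which the arm holds its last target. There are 200 camera calls.

## Working session

There is one attempt and no reset: what is moved stays moved. The work goes in short steps, Python scripts to look and compute and a shell command to move; the robot and the scene stay as the last step left them, time stands still between calls to the robot, and variables do not carry over. Pictures are saved under pics/ and viewed, at most 10 in all, crops included, and the job is handed in when it is done.

```bash
ls; mkdir -p pics; python3 - <<'E'
from workcell import bot
import cv2,numpy as np
print(bot.observe())
for n in ["scene","top","wrist"]:
    print(n,bot.calibration(n)); im=bot.grab_frame(n); cv2.imwrite(f"pics/{n}0.png",im)
E
```

```text
nudge.py
pics
workcell.py
{'clock': 0.0, 'qpos': array([-1.41315465,  0.5220206 , -0.03634014,  1.59998748,  0.02118286,
        1.02109476, -0.11281464]), 'qd': array([-2.32350892e-03, -1.30858619e-03, -1.23635481e-03,  4.14858187e-04,
       -1.13685981e-04,  1.03123528e-04,  1.20627767e-05]), 'joint_efforts': array([-5.87897848e-04, -9.27112412e+01,  1.97974496e+00, -3.69937992e+01,
        1.77438481e-02,  8.36632331e-03,  3.40574059e-05]), 'position': array([0.1411212 , 0.60852143, 0.23072883]), 'tool_rot': array([-3.14046819e+00,  5.89652585e-05,  2.91372810e+00]), 'force': array([ 0.12852312, -0.09730379,  0.83613694]), 'moment': array([-0.01402302,  0.02864625,  0.00406651]), 'finger_force': 0.0, 'grip_width': 0.08564646975927634}
scene {'vfov': 57.00754988345628, 'cx': 278.7779216945905, 'cy': 211.54300143176582, 'eye': array([ 0.13882448, -0.70620012,  0.90287248]), 'attitude': array([-2.36100113,  0.00297671, -0.56682746])}
top {'vfov': 42.07814769284619, 'cx': 284.4849221507648, 'cy': 218.75142519725327, 'eye': array([ 0.29815341, -0.02073598,  1.37822899]), 'attitude': array([-2.92153085, -0.00609181, -1.56082513])}
wrist {'vfov': 65.70646984690485, 'cx': 283.9405657695454, 'cy': 208.60977776604284, 'eye': array([0.0685942 , 0.62497188, 0.37410333]), 'attitude': array([2.84617247e+00, 1.96189884e-03, 1.34202220e+00])}
```
View pics/scene0.png

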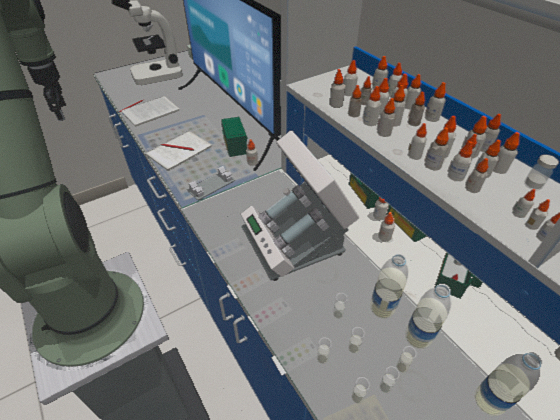

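View pics/top0.png

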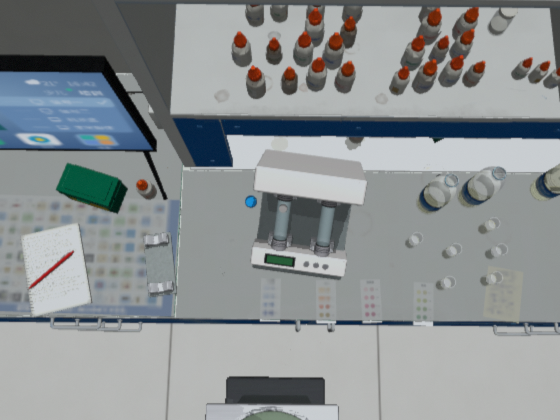

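The scene view shows the photometer near (300,215) and the rest near (210,185). The top view shows the photometer at (305,215), with the receiver along row ~258 and the rest at (159,263). I'll enlarge these areas.

```bash
python3 - <<'E'
import cv2,numpy as np
t=cv2.imread("pics/top0.png");s=cv2.imread("pics/scene0.png")
a=cv2.resize(t[150:280,240:380],None,fx=4.25,fy=4.25,interpolation=2)[:552,:595]
b=cv2.resize(t[222:302,135:185],None,fx=4,fy=4,interpolation=2)
c=np.zeros((595,800,3),np.uint8);c[:a.shape[0],:a.shape[1]]=a;c[:320,600:]=b
cv2.imwrite("pics/c1.png",c)
cv2.imwrite("pics/c2.png",cv2.resize(s[120:290,180:370],None,fx=3.5,fy=3.5,interpolation=2))
E
```

View pics/c1.png

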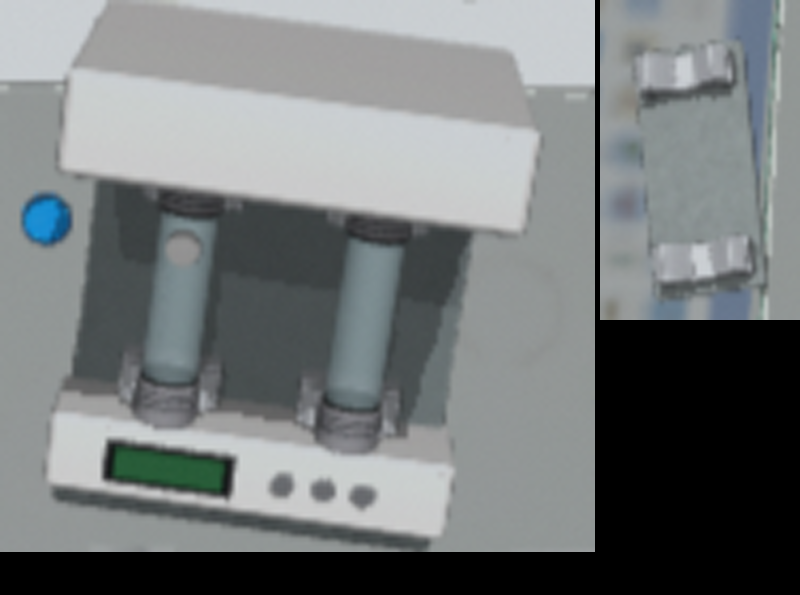

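View pics/c2.png

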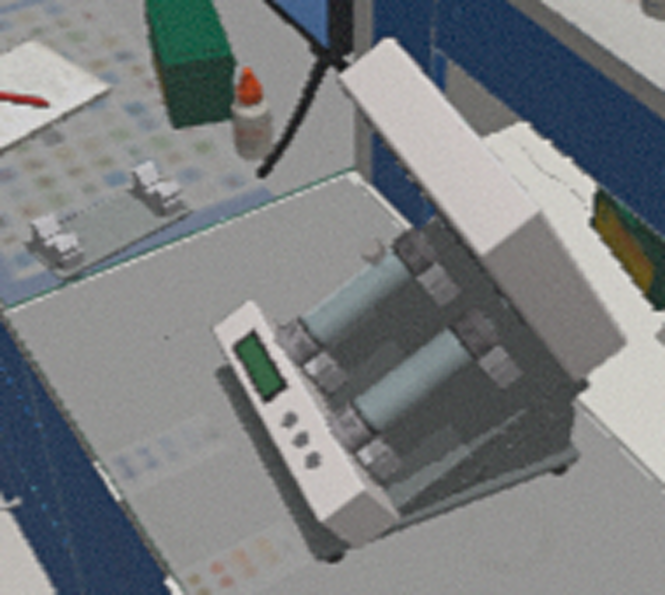

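Left cradle holds the sample cell: its stopper is at crop (183,247) in the top view and (374,250) in the scene view. The right cradle holds the reference cell. The rest's saddles are at crop (685,65) and (705,262). I'll triangulate matching points next.

```bash
cat > h.py <<'E'
import numpy as np, cv2
from scipy.spatial.transform import Rotation as R
from workcell import bot
def ray(cal,uv,fish=False):
    f=210/np.tan(np.radians(cal["vfov"]/2)); d=np.array([uv[0]-cal["cx"],uv[1]-cal["cy"]])
    if fish:
        r=np.hypot(*d)+1e-9; v=np.r_[d/r*np.sin(r/f),np.cos(r/f)]
    else: v=np.r_[d/f,1]
    v=R.from_euler("xyz",cal["attitude"]).apply(v); return np.array(cal["eye"]),v/np.linalg.norm(v)
def tri(*rays):
    A=0;b=0
    for o,d in rays: M=np.eye(3)-np.outer(d,d);A=A+M;b=b+M@o
    p=np.linalg.solve(A,b); return p,[round(1e3*np.linalg.norm((np.eye(3)-np.outer(d,d))@(p-o)),1) for o,d in rays]
def plane(r,z): o,d=r; return o+d*(z-o[2])/d[2]
def proj(cal,p,fish=False):
    f=210/np.tan(np.radians(cal["vfov"]/2)); v=R.from_euler("xyz",cal["attitude"]).inv().apply(np.array(p)-cal["eye"])
    if fish: th=np.arctan2(np.hypot(v[0],v[1]),v[2]); q=v[:2]/np.hypot(v[0],v[1])*th*f
    else: q=v[:2]/v[2]*f
    return q+[cal["cx"],cal["cy"]]
def delta(p,Rt):
    s=bot.observe();R0=R.from_euler("xyz",s["tool_rot"])
    return np.round(np.r_[R0.inv().apply(np.array(p)-s["position"]),(R0.inv()*Rt).as_rotvec()],4)
E
python3 - <<'E'
from h import *
ct,cs=bot.calibration("top"),bot.calibration("scene")
T=lambda u,v:ray(ct,(240+(u+.5)/4.25-.5,150+(v+.5)/4.25-.5)); S=lambda u,v:ray(cs,(180+(u+.5)/3.5-.5,120+(v+.5)/3.5-.5))
T2=lambda u,v:ray(ct,(135+(u-600)/4,222+v/4))
P={}
for n,a,b in [("neck",(183,247),(374,250)),("fl",(60,412),(250,302)),("fr",(452,466),(398,500)),("nr",(440,535),(331,530)),("nl",(49,487),(214,330))]:
    P[n],e=tri(T(*a),S(*b)); print(n,P[n].round(4),e)
print("w",np.linalg.norm(P["fl"]-P["fr"]),np.linalg.norm(P["nl"]-P["nr"]),np.linalg.norm(P["fl"]-P["nl"]))
# rest: grey foot corners near z=.012
for uv in [(640,108),(737,92),(765,290),(658,296)]: print("foot",plane(T2(*uv),.012).round(4))
for uv in [(685,65),(705,262)]: print("groove",plane(T2(*uv),.025).round(4))
print("blue",plane(ray(ct,(251,201)),.08), "orange",plane(ray(ct,(143,187)),.1))
E
```

```text
neck [ 0.5983 -0.0211  0.1538] [np.float64(0.2), np.float64(0.2)]
fl [0.5178 0.0481 0.08  ] [np.float64(1.4), np.float64(1.4)]
fr [ 0.5044 -0.1812  0.0567] [np.float64(10.9), np.float64(10.9)]
nr [ 0.4583 -0.1718  0.0443] [np.float64(2.6), np.float64(2.6)]
nl [0.4805 0.0536 0.06  ] [np.float64(1.4), np.float64(1.4)]
w 0.23085188568706871 0.227014644822209 0.042712051167016304
foot [0.5214 0.3259 0.012 ]
foot [0.5324 0.2653 0.012 ]
foot [0.408  0.2409 0.012 ]
foot [0.4036 0.307  0.012 ]
groove [0.547  0.2962 0.025 ]
groove [0.4237 0.2763 0.025 ]
blue [0.6323148  0.05685181 0.08      ] orange [0.65920547 0.31845831 0.1       ]
```

Checks out: the receiver width measures 0.227–0.231 (230 expected), so the neck is at about (0.598,-0.021,0.154) and the photometer yaw at about -4°. The rest is near (0.48,0.285) with a yaw of about 9°. Next I'll move over the rest to look with the wrist camera.

```bash
python3 - <<'E'
from h import *
print(delta((.45,.285,.30),R.from_euler("xyz",[np.pi,0,np.pi+.16])))
E
```

```text
[-3.740e-01 -2.455e-01 -6.890e-02 -9.000e-04 -1.000e-04 -3.879e-01]
```

```bash
echo '{"ticks":[[0.085, -0.045, -0.03, -0.009, 0, 0, -0.05], [0.085, -0.09, -0.06, -0.018, 0, 0, -0.1], [0.085, -0.14, -0.09, -0.027, 0, 0, -0.15], [0.085, -0.185, -0.12, -0.036, 0, 0, -0.2], [0.085, -0.23, -0.15, -0.045, 0, 0, -0.25]]}' | python3 nudge.py 40; python3 - <<'E'
from h import *
print(bot.observe()["qpos"],delta((.45,.285,.30),R.from_euler("xyz",[np.pi,0,np.pi+.16])))
E
```

```text
clock: 0.78
position: [0.3324, 0.4092, 0.2765]
tool_rot: [-3.141, -0.0, -3.118]
force: [2.0, 0.7, 0.5]
grip_width: 0.0848
finger_force: 0.0
[-0.97532236  0.3168042  -0.03296123  1.8013118   0.01205897  1.02376903
  0.58156936] [-1.146e-01 -1.270e-01 -2.340e-02 -1.000e-04 -0.000e+00 -1.363e-01]
```

```bash
echo '{"ticks":[[0.085, -0.035, -0.04, -0.008, 0, 0, -0.05], [0.085, -0.075, -0.083, -0.016, 0, 0, -0.1], [0.085, -0.115, -0.127, -0.023, 0, 0, -0.136], [0.085, -0.115, -0.127, -0.023, 0, 0, -0.136]]}' | python3 nudge.py; python3 - <<'E'
from h import *
c=bot.calibration("wrist"); im=bot.grab_frame("wrist"); cv2.imwrite("pics/w1.png",im); np.save("w1.npy",c,allow_pickle=True)
print(bot.observe()["clock"],c["eye"])
for z in(.012,.041): print(proj(c,(.48,.285,z),True))
E
```

```text
clock: 1.27
position: [0.4521, 0.2825, 0.2997]
tool_rot: [-3.141, 0.001, -2.99]
force: [-0.9, 0.6, -0.0]
grip_width: 0.0848
finger_force: 0.0
1.325 [0.37825275 0.27089039 0.44288053]
[283.53792579 188.39890349]
[283.46762031 193.67093777]
```

View pics/w1.png

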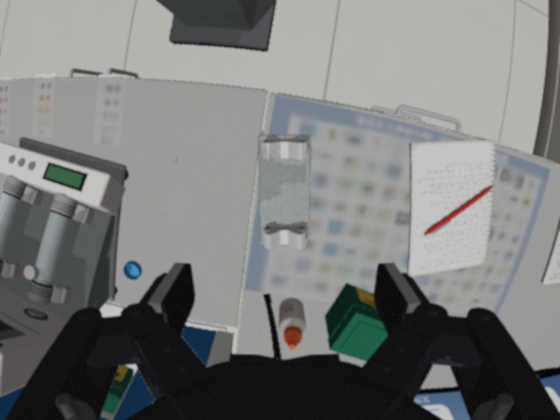

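The wrist view shows the rest at about (285,190), with its saddles at (285,150) and (285,233). The photometer's left cell is at (55,245) and a blue cap at (132,270). I'll enlarge it for corner coordinates.

```bash
python3 - <<'E'
import cv2,numpy as np
t=cv2.imread("pics/w1.png")
c=np.zeros((595,800,3),np.uint8)
a=cv2.resize(t[120:260,250:320],None,fx=4,fy=4,interpolation=2);b=cv2.resize(t[165:311,0:128],None,fx=4,fy=4,interpolation=2)
c[:560,:280]=a;c[:584,285:797]=b
cv2.imwrite("pics/c3.png",c)
E
```

```text
(no output)
```

View pics/c3.png

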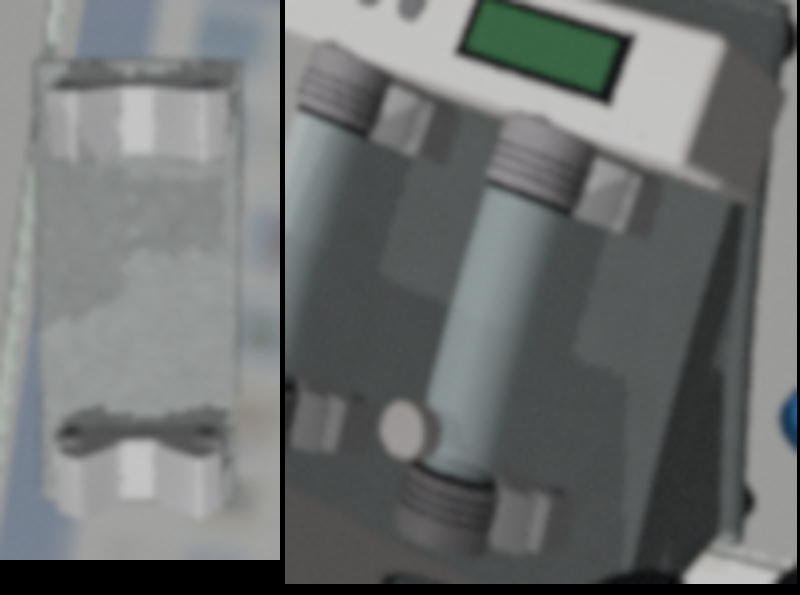

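```bash
python3 - <<'E'
from h import *
ct,cs=bot.calibration("top"),bot.calibration("scene"); cw=np.load("w1.npy",allow_pickle=True).item()
T=lambda u,v:ray(ct,(240+(u+.5)/4.25-.5,150+(v+.5)/4.25-.5)); S=lambda u,v:ray(cs,(180+(u+.5)/3.5-.5,120+(v+.5)/3.5-.5))
W=lambda u,v:ray(cw,((u-285+.5)/4-.5,165+(v+.5)/4-.5),True); W0=lambda u,v:ray(cw,(250+(u+.5)/4-.5,120+(v+.5)/4-.5),True)
P={}
for n,rs in dict(neck=[T(183,247),S(374,250),W(404,430)],Llo=[T(171,374),W(530,198),S(313,335)],Lhi=[T(191,213),W(458,478),S(400,268)],Rlo=[T(356,403),S(365,418)],Rhi=[T(374,239),S(464,345)]).items():
    P[n],e=tri(*rs); print(n,P[n].round(4),e)
for a in "LR":
    d=P[a+"hi"]-P[a+"lo"]; print(a,"len",np.linalg.norm(d),"yaw",np.degrees(np.arctan2(d[1],d[0])),"pitch",np.degrees(np.arcsin(d[2]/np.linalg.norm(d))),"mid",(P[a+"hi"]+P[a+"lo"])/2)
d=P["Llo"]+P["Lhi"]-P["Rlo"]-P["Rhi"]; print("LR",d/2,np.linalg.norm(d)/2,"yaw",np.degrees(np.arctan2(-d[0],d[1])))
for uv in [(36,62),(240,62),(48,500),(232,500)]: print("foot",plane(W0(*uv),.012).round(4))
for uv in [(137,88),(137,160),(137,440),(137,500)]: print("floor",plane(W0(*uv),.028).round(4))
print("blue",plane(ray(cw,(132,270),True),.08))
E
```

```text
neck [ 0.5964 -0.0236  0.1592] [np.float64(2.6), np.float64(1.9), np.float64(1.8)]
Llo [ 0.5408 -0.0168  0.0837] [np.float64(1.7), np.float64(1.3), np.float64(1.3)]
Lhi [ 0.6239 -0.0269  0.1319] [np.float64(1.9), np.float64(6.0), np.float64(5.3)]
Rlo [ 0.5257 -0.12    0.0849] [np.float64(0.3), np.float64(0.3)]
Rhi [ 0.6123 -0.1279  0.1263] [np.float64(1.7), np.float64(1.7)]
L len 0.09662435507125222 yaw -6.946105783626403 pitch 29.949001962396306 mid [ 0.58233297 -0.02181863  0.107796  ]
R len 0.09635606279467361 yaw -5.230396125180206 pitch 25.48975319516128 mid [ 0.56896404 -0.12393087  0.10559915]
LR [0.01336893 0.10211225 0.00219685] 0.10300711573211077 yaw -7.458960243524505
foot [0.4132 0.2416 0.012 ]
foot [0.403  0.3081 0.012 ]
foot [0.5669 0.2662 0.012 ]
foot [0.5569 0.3318 0.012 ]
floor [0.4155 0.2757 0.028 ]
floor [0.4385 0.2792 0.028 ]
floor [0.5331 0.2936 0.028 ]
floor [0.5551 0.2969 0.028 ]
blue [0.60568148 0.09518561 0.08      ]
```

Rest: (0.485,0.2865), yaw 0.154; its saddle span of 118 fits the given 120. Cell spacing 103 and pitch about 30° also fit. Next I'll move over the right cell at the tilted standoff and look.

```bash
cat >> h.py <<'E'
def frame(yaw=-.118): return R.from_euler("z",yaw)*R.from_euler("y",-np.pi/6)
def tool(yaw=-.118): return frame(yaw)*R.from_euler("y",np.pi)
RT=lambda yaw=.154: R.from_euler("xyz",[np.pi,0,np.pi+yaw])
E
python3 - <<'E'
from h import *
print(delta((.505,-.118,.225),tool()))
E
```

```text
[ 0.008  -0.4063  0.0744  0.0711 -0.5201  0.2664]
```

```bash
echo '{"ticks":[[0.085, 0, -0.06, 0, 0.01, -0.09, 0.05], [0.085, 0, -0.12, 0.01, 0.03, -0.18, 0.1], [0.085, 0, -0.18, 0.02, 0.04, -0.28, 0.15], [0.085, 0, -0.24, 0.03, 0.05, -0.37, 0.2], [0.085, 0, -0.3, 0.05, 0.07, -0.47, 0.25]]}' | python3 nudge.py; python3 - <<'E'
from h import *
print(bot.observe()["qpos"],delta((.505,-.118,.225),tool()))
E
```

```text
clock: 1.95
position: [0.4964, -0.0097, 0.2501]
tool_rot: [-3.134, 0.479, 3.047]
force: [2.9, -0.9, -0.6]
grip_width: 0.0846
finger_force: 0.0
[-0.45647361  0.0973653   0.28544047  2.29739786  0.35369499  0.30820711
  0.98148177] [-0.0051 -0.1067  0.0318  0.003  -0.045   0.0203]
```

```bash
echo '{"ticks":[[0.085, 0, -0.055, 0.01, 0, -0.03, 0.01], [0.085, -0.005, -0.107, 0.032, 0.003, -0.045, 0.02], [0.085, -0.005, -0.107, 0.032, 0.003, -0.045, 0.02]]}' | python3 nudge.py; python3 - <<'E'
from h import *
c=bot.calibration("wrist"); im=bot.grab_frame("wrist"); cv2.imwrite("pics/w2.png",im); np.save("w2.npy",c,allow_pickle=True)
print(bot.observe()["clock"],bot.observe()["qpos"],proj(c,(.5714,-.1253,.1075),True))
print(delta((.505,-.118,.225),tool()))
E
```

```text
clock: 2.33
position: [0.5019, -0.0939, 0.2312]
tool_rot: [-3.131, 0.506, 3.036]
force: [0.2, 0.4, -0.4]
grip_width: 0.0849
finger_force: 0.0
2.375 [ 0.05479407  0.15474836 -0.00738696  2.30294799  0.23275004  0.18508021
  1.28771418] [260.52015492 198.46196259]
[-0.0024 -0.0205  0.0081 -0.0073 -0.0184  0.0071]
```

View pics/w2.png

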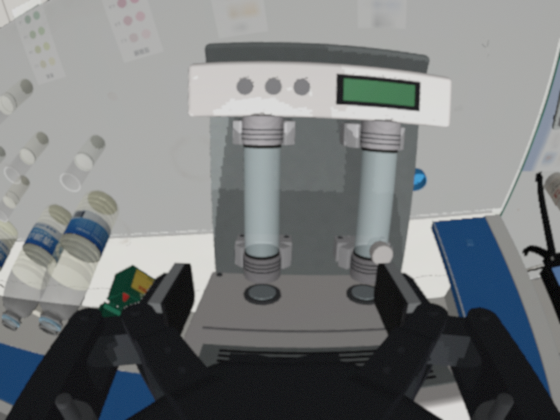

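The view shows the reference cell at columns 244–279 and the sample cell at 360–395 (stopper at (381,252)). The cap/glass edges are near rows 147 and 245. I'll take the midlines by edge detection, using the known 104 mm spacing as the depth check.

```bash
python3 - <<'E'
from h import *
im=cv2.imread("pics/w2.png"); c=np.load("w2.npy",allow_pickle=True).item()
g=cv2.GaussianBlur(cv2.cvtColor(im,cv2.COLOR_BGR2GRAY),(0,0),1).astype(float)
gx=np.gradient(g,axis=1)
def sub(a,i): return i+.5*(a[i-1]-a[i+1])/(a[i-1]-2*a[i]+a[i+1])
def mid(r,l0,r0):
    a=gx[r]; i=l0-7+np.argmax(a[l0-7:l0+8]); j=r0-7+np.argmin(a[r0-7:r0+8]); return sub(a,i),sub(-a,j)
A=[]; 
for r in range(156,236,10):
    x=mid(r,245,279); k=(r-156)/80; y=mid(r,int(363-5*k),int(397-6*k)); print(r,np.round(x,1),np.round(y,1)); A.append((r,np.mean(x),np.mean(y)))
A=np.array(A); fr=np.polyfit(A[:,0],A[:,1],1); fl=np.polyfit(A[:,0],A[:,2],1)
C=np.array([.5714,-.1253,.1075])
for dz in (-.004,0,.004):
  for yaw in (-.118,):
    F=frame(yaw); n=F.apply([0,0,1])
    def hit(u,v):
        o,d=ray(c,(u,v),True); return F.inv().apply(o+d*((C+n*dz-o)@n)/(d@n)-C)
    q=[hit(np.polyval(f,r),r) for f in (fr,fl) for r in (147,246)]
    print(dz,"Rlo,Rhi,Llo,Lhi in cradle frame mm",(1e3*np.array(q)[:,:2]).round(1).tolist(),"neck",)
# vertical edges of caps along midline
for f,n in((fr,"R"),(fl,"L")):
    col=[g[r,int(round(np.polyval(f,r)))] for r in range(110,285)]
    d=np.gradient(col); print(n,[(110+i,round(d[i],1)) for i in range(len(d)) if abs(d[i])>6])
E
```

```text
156 [244.2 278.8] [362.5 396.1]
166 [244.2 278.8] [362.1 395.1]
176 [244.5 278.2] [361.5 394.3]
186 [244.7 278.1] [360.5 393.4]
196 [244.2 278.1] [359.8 392.4]
206 [244.2 278.1] [359.1 391.6]
216 [244.4 278.2] [358.5 390.5]
226 [244.5 277.9] [357.5 389.2]
-0.004 Rlo,Rhi,Llo,Lhi in cradle frame mm [[-46.7, 0.8], [48.6, -0.3], [-49.5, 109.5], [48.1, 109.3]] neck
0 Rlo,Rhi,Llo,Lhi in cradle frame mm [[-47.1, 1.1], [46.9, 0.0], [-49.8, 108.4], [46.4, 108.1]] neck
0.004 Rlo,Rhi,Llo,Lhi in cradle frame mm [[-47.5, 1.4], [45.3, 0.3], [-50.2, 107.2], [44.8, 106.9]] neck
R [(110, np.float64(-8.0)), (111, np.float64(-12.0)), (112, np.float64(-19.0)), (113, np.float64(-21.0)), (114, np.float64(-14.0)), (116, np.float64(9.5)), (117, np.float64(9.5)), (128, np.float64(-9.5)), (133, np.float64(-7.0)), (135, np.float64(8.0)), (138, np.float64(-7.0)), (140, np.float64(7.0)), (141, np.float64(7.5)), (143, np.float64(-10.5)), (144, np.float64(-25.5)), (145, np.float64(-30.5)), (146, np.float64(-12.5)), (147, np.float64(15.5)), (148, np.float64(29.5)), (149, np.float64(23.5)), (150, np.float64(10.5)), 
[... 311 characters left out ...]
.float64(-13.0))]
L [(117, np.float64(-7.0)), (118, np.float64(-16.0)), (119, np.float64(-22.0)), (120, np.float64(-15.5)), (132, np.float64(-9.5)), (133, np.float64(-9.0)), (135, np.float64(6.5)), (140, np.float64(6.5)), (142, np.float64(-8.0)), (145, np.float64(9.5)), (147, np.float64(-9.5)), (148, np.float64(-23.0)), (149, np.float64(-26.0)), (150, np.float64(-10.0)), (151, np.float64(15.0)), (152, np.float64(27.5)), (153, np.float64(22.0)), (154, np.float64(11.5)), (243, np.float64(-9.5)), (244, np.float64(-11.0)), (245, np.float64(-9.5)), (257, np.float64(-9.5)), (258, np.float64(-10.5)), (264, np.float64(-7.0)), (275, np.float64(6.5)), (283, np.float64(-7.5)), (284, np.float64(-10.0))]
```

```bash
python3 - <<'E'
from h import *
ct,cs=bot.calibration("top"),bot.calibration("scene"); cw=np.load("w1.npy",allow_pickle=True).item(); c=np.load("w2.npy",allow_pickle=True).item()
T=lambda u,v:ray(ct,(240+(u+.5)/4.25-.5,150+(v+.5)/4.25-.5)); S=lambda u,v:ray(cs,(180+(u+.5)/3.5-.5,120+(v+.5)/3.5-.5))
W=lambda u,v:ray(cw,((u-285+.5)/4-.5,165+(v+.5)/4-.5),True); V=lambda u,v:ray(c,(u,v),True)
for n,rs in dict(neck=[T(183,247),S(374,250),W(404,430),V(381.5,252)],Llo=[T(171,374),W(530,198),V(379.8,149)],Rlo=[T(356,403),S(365,418),V(261.5,145)]).items():
    import itertools
    for k in itertools.combinations(range(len(rs)),2): p,e=tri(*[rs[i] for i in k]); print(n,k,p.round(4),e)
    p,e=tri(*rs);print(n,p.round(4),e)
im=cv2.imread("pics/w2.png"); cv2.imwrite("pics/c4.png",cv2.resize(im[100:290,225:415],None,fx=3.1,fy=3.1,interpolation=2))
print(c["eye"])
E
```

```text
neck (0, 1) [ 0.5983 -0.0211  0.1538] [np.float64(0.2), np.float64(0.2)]
neck (0, 2) [ 0.5949 -0.0214  0.1636] [np.float64(0.9), np.float64(0.9)]
neck (0, 3) [ 0.5971 -0.0211  0.1581] [np.float64(0.1), np.float64(0.1)]
neck (1, 2) [ 0.5962 -0.0257  0.1593] [np.float64(0.9), np.float64(0.9)]
neck (1, 3) [ 0.5984 -0.0215  0.1559] [np.float64(1.3), np.float64(1.3)]
neck (2, 3) [ 0.594  -0.0224  0.1616] [np.float64(1.2), np.float64(1.2)]
neck [ 0.5962 -0.0229  0.1592] [np.float64(2.0), np.float64(2.4), np.float64(2.3), np.float64(1.5)]
Llo (0, 1) [ 0.54   -0.0152  0.0876] [np.float64(0.3), np.float64(0.3)]
Llo (0, 2) [ 0.5401 -0.0146  0.0875] [np.float64(0.5), np.float64(0.5)]
Llo (1, 2) [ 0.5392 -0.0145  0.0885] [np.float64(0.0), np.float64(0.0)]
Llo [ 0.5397 -0.0148  0.0881] [np.float64(0.6), np.float64(0.3), np.float64(0.5)]
Rlo (0, 1) [ 0.5257 -0.12    0.0849] [np.float64(0.3), np.float64(0.3)]
Rlo (0, 2) [ 0.5245 -0.1187  0.0902] [np.float64(0.7), np.float64(0.7)]
Rlo (1, 2) [ 0.5273 -0.1191  0.0844] [np.float64(1.0), np.float64(1.0)]
Rlo [ 0.5262 -0.1196  0.0855] [np.float64(1.0), np.float64(0.8), np.float64(1.6)]
[ 0.36856073 -0.07869061  0.3207049 ]
```

View pics/c4.png

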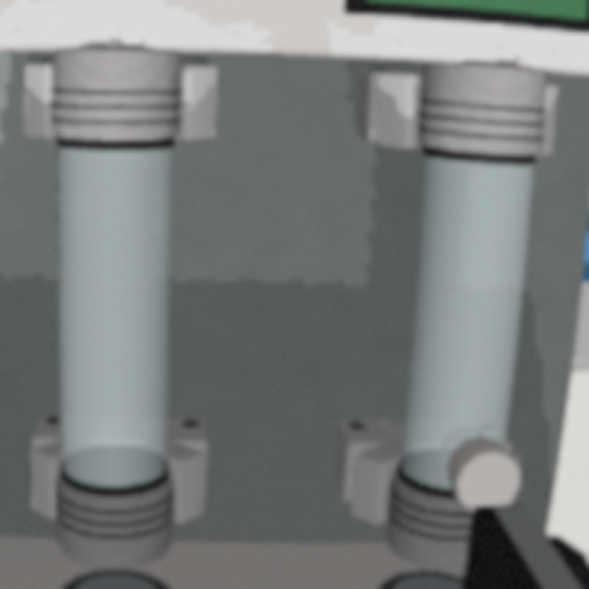

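The reference axis is at about (0.569,-0.124,0.110) with a yaw of -0.125. The neck predicted from it, (0.593,-0.022,0.162), matches the measured one within 4 mm. Approaching.

```bash
cat >> h.py <<'E'
YAW=-.125; F=frame(YAW); CR=np.array([.5686,-.1242,.1105]); CL=CR+F.apply([0,.104,0])
E
python3 - <<'E'
from h import *
print(delta(CR+F.apply([0,0,.05]),tool(YAW)), delta(CR+F.apply([0,0,-.022]),tool(YAW)))
E
```

```text
[-0.0019 -0.0184  0.0892 -0.0039 -0.0184  0.0132] [-0.0033 -0.0181  0.1612 -0.0039 -0.0184  0.0132]
```

```bash
echo '{"ticks":[[0.085, -0.001, -0.012, 0.03, -0.004, -0.018, 0.013], [0.085, -0.002, -0.018, 0.06, -0.004, -0.018, 0.013], [0.085, -0.002, -0.018, 0.089, -0.004, -0.018, 0.013], [0.085, -0.002, -0.018, 0.089, -0.004, -0.018, 0.013], [0.085, -0.002, -0.018, 0.089, -0.004, -0.018, 0.013]]}' | python3 nudge.py; python3 - <<'E'
from h import *
print(bot.observe()["qpos"], delta(CR+F.apply([0,0,-.022]),tool(YAW)))
E
```

```text
clock: 3.0
position: [0.5377, -0.1189, 0.1615]
tool_rot: [-3.121, 0.513, 3.029]
force: [-0.2, -0.7, -0.8]
grip_width: 0.0847
finger_force: 0.0
[ 0.43846161  0.37681784 -0.41941134  2.27164142  1.55449901  0.1844214
  0.03258311] [-0.0024 -0.0002  0.0818 -0.0144 -0.0101  0.0108]
```

```bash
echo '{"ticks":[[0.085, -0.001, 0, 0.02, -0.01, -0.01, 0.01], [0.085, -0.002, 0, 0.04, -0.014, -0.01, 0.01], [0.085, -0.002, 0, 0.06, -0.014, -0.01, 0.01], [0.085, -0.002, 0, 0.075, -0.014, -0.01, 0.01], [0.085, -0.002, 0, 0.082, -0.014, -0.01, 0.01]]}' | python3 nudge.py; python3 - <<'E'
from h import *
print(bot.observe()["qpos"],bot.observe()["moment"], delta(CR+F.apply([0,0,-.022]),tool(YAW)))
cv2.imwrite("pics/w3.png",bot.grab_frame("wrist"));cv2.imwrite("pics/s3.png",bot.grab_frame("scene"))
E
```

```text
clock: 3.62
position: [0.5788, -0.1257, 0.0907]
tool_rot: [-3.14, 0.522, 3.017]
force: [-0.1, 0.5, -0.6]
grip_width: 0.0851
finger_force: 0.0
[ 0.5584198   0.61073865 -0.57691262  2.20928298  2.00852578  0.33625724
 -0.34442372] [0.08219582 0.49703934 0.03694127] [-0.0009  0.0002 -0.0003 -0.0011 -0.0015  0.0007]
```

View pics/w3.png

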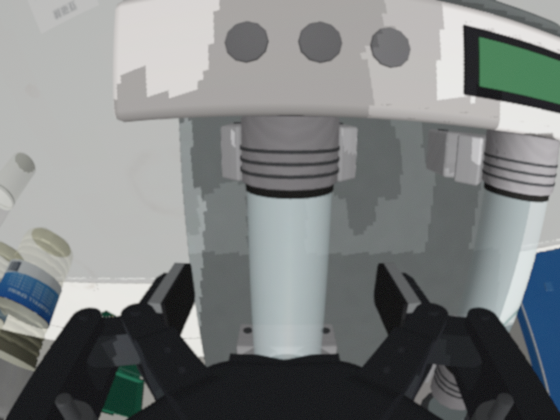

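The reference tube is centred near column 290 and the fingers near 283, so the tool sits a few mm off. I'll compute the offset.

```bash
python3 - <<'E'
from h import *
im=cv2.imread("pics/w3.png"); c=bot.calibration("wrist"); s=bot.observe()
g=cv2.GaussianBlur(cv2.cvtColor(im,cv2.COLOR_BGR2GRAY),(0,0),1).astype(float); gx=np.gradient(g,axis=1)
Rt=R.from_euler("xyz",s["tool_rot"]); n=F.apply([0,0,1])
for r in range(205,316,20):
    i=238+np.argmax(np.abs(gx[r,238:265])); j=315+np.argmax(np.abs(gx[r,315:345]))
    out=[]
    for u in(i,j,(i+j)/2):
        o,d=ray(c,(u,r),True); p=o+d*((CR-o)@n)/(d@n); out.append((1e3*Rt.inv().apply(p-s["position"])).round(1)[:2])
    print(r,i,j,[list(map(float,q)) for q in out])
for u in [(190,300),(376,300)]:print(proj(c,s["position"],True))
E
```

```text
205 248 330 [[38.6, -14.7], [38.6, 17.4], [38.6, 1.3]]
225 248 329 [[30.3, -15.0], [30.3, 17.3], [30.3, 1.1]]
245 249 328 [[21.6, -14.9], [21.6, 17.3], [21.7, 1.2]]
265 249 327 [[12.5, -15.3], [12.5, 17.3], [12.6, 1.0]]
285 250 326 [[2.8, -15.3], [2.7, 17.4], [2.9, 1.1]]
305 251 324 [[-7.7, -15.3], [-7.7, 17.2], [-7.5, 0.9]]
[285.38491531 267.68838666]
[285.38491531 267.68838666]
```

Width back-projects to 32.4 mm, so the height is right. The offset is 1.1 mm; I'll correct it and close.

```bash
echo '{"ticks":[[0.06, 0, 0.001, 0, 0, 0, 0], [0.028, 0, 0.001, 0, 0, 0, 0], [0.028, 0, 0.001, 0, 0, 0, 0], [0.028, 0, 0.001, 0, 0, 0, 0], [0.028, 0, 0.001, 0, 0, 0, 0]]}' | python3 nudge.py 40; echo '{"ticks":[[0.028, 0, 0, 0, 0, 0, 0], [0.028, 0, 0, 0, 0, 0, 0]]}' | python3 nudge.py; python3 - <<'E'
from h import *
s=bot.observe();print(s["position"],s["tool_rot"],s["moment"])
np.save("graspR.npy",np.r_[s["position"],s["tool_rot"]])
E
```

```text
clock: 4.35
position: [0.579, -0.124, 0.0923]
tool_rot: [3.141, 0.524, 3.018]
force: [-4.8, 9.1, 10.6]
grip_width: 0.0311
finger_force: 38.5
clock: 4.6
position: [0.579, -0.1241, 0.0922]
tool_rot: [3.141, 0.524, 3.018]
force: [-4.7, 8.9, 10.2]
grip_width: 0.0309
finger_force: 38.5
[ 0.57904305 -0.12405111  0.09224459] [3.14146039 0.5237525  3.0182394 ] [1.67245789 0.32338135 0.80105474]
```

```bash
echo '{"ticks":[[0.028, 0, 0, -0.008, 0, 0, 0], [0.028, 0, 0, -0.025, 0, 0, 0], [0.028, 0, 0, -0.055, 0, 0, 0], [0.028, 0, 0, -0.085, 0, 0, 0], [0.028, 0, 0, -0.105, 0, 0, 0]]}' | python3 nudge.py; python3 - <<'E'
from h import *
print(bot.observe()["qpos"], delta((.485,.2865,.16),RT()))
E
```

```text
clock: 5.22
position: [0.5262, -0.1193, 0.1839]
tool_rot: [-3.138, 0.524, 3.017]
force: [-0.0, 0.5, -2.5]
grip_width: 0.0308
finger_force: 41.0
[ 0.50192088  0.31902759 -0.46940668  2.28423832  1.32863125  0.16752534
  0.25537778] [ 0.091   0.3975 -0.0265 -0.0766  0.5205 -0.2732]
```

```bash
echo '{"ticks":[[0.028, 0.01, 0.045, -0.01, 0, 0, 0], [0.028, 0.02, 0.1, -0.02, 0, 0, 0], [0.028, 0.03, 0.16, -0.02, 0, 0.04, -0.02], [0.028, 0.05, 0.22, -0.03, -0.02, 0.15, -0.08], [0.028, 0.06, 0.28, -0.03, -0.04, 0.28, -0.15]]}' | python3 nudge.py; python3 - <<'E'
from h import *
print(bot.observe()["qpos"], delta((.485,.2865,.16),RT()))
E
```

```text
clock: 5.85
position: [0.4945, 0.1574, 0.1794]
tool_rot: [-3.12, 0.236, -3.106]
force: [2.3, -1.6, -3.1]
grip_width: 0.0309
finger_force: 41.0
[ 0.1070082   0.41897628 -0.7640701   2.08152099  0.71917713  0.6784378
  0.46524769] [ 0.0093  0.1297  0.0149 -0.0356  0.2346 -0.12  ]
```

```bash
echo '{"ticks":[[0.028, 0.003, 0.05, 0.005, -0.015, 0.1, -0.05], [0.028, 0.007, 0.1, 0.01, -0.03, 0.2, -0.1], [0.028, 0.009, 0.13, 0.015, -0.036, 0.235, -0.12], [0.028, 0.009, 0.13, 0.015, -0.036, 0.235, -0.12], [0.028, 0.009, 0.13, 0.015, -0.036, 0.235, -0.12]]}' | python3 nudge.py; python3 - <<'E'
from h import *
print(bot.observe()["qpos"], delta((.485,.2865,.036),RT()))
c=bot.calibration("wrist"); im=bot.grab_frame("wrist"); cv2.imwrite("pics/w4.png",im)
s=bot.observe()
for p in [(.4265,.2775,.035),(.545,.2955,.035)]: print(proj(c,p,True))
E
```

```text
clock: 6.48
position: [0.4877, 0.2847, 0.1593]
tool_rot: [-3.141, 0.004, -2.992]
force: [-0.2, 0.4, -2.9]
grip_width: 0.031
finger_force: 41.0
[-0.05110748  0.64213304 -0.84322657  1.80275142  0.58125234  0.96013917
  0.57870912] [ 0.0029  0.0023  0.1233 -0.0004  0.0043 -0.004 ]
[287.38032565 127.81200863]
[287.21430702 261.85256124]
```

View pics/w4.png

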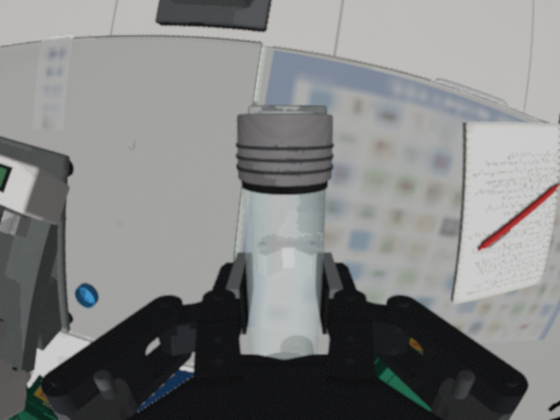

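The view shows the cell held straight, its cap mid at column 285 and the rest behind it at 287.5, as predicted. Lowering.

```bash
echo '{"ticks":[[0.028, 0.001, 0.001, 0.03, 0, 0.004, -0.004], [0.028, 0.003, 0.002, 0.06, 0, 0.004, -0.004], [0.028, 0.003, 0.002, 0.09, 0, 0.004, -0.004], [0.028, 0.003, 0.002, 0.11, 0, 0.004, -0.004], [0.028, 0.003, 0.002, 0.12, 0, 0.004, -0.004]]}' | python3 nudge.py;echo '{"ticks":[[0.028, 0, 0, 0.002, 0, 0, 0], [0.028, 0, 0, 0.004, 0, 0, 0]]}' | python3 nudge.py; python3 - <<'E'
from h import *
print(delta((.485,.2865,.029),RT()))
E
```

```text
clock: 7.15
position: [0.4851, 0.2866, 0.039]
tool_rot: [3.142, 0.0, -2.988]
force: [0.2, 0.6, -2.7]
grip_width: 0.0311
finger_force: 41.1
clock: 7.4
position: [0.4855, 0.2873, 0.0362]
tool_rot: [3.141, 0.002, -2.987]
force: [0.0, 0.3, -2.7]
grip_width: 0.0304
finger_force: 41.1
[ 0.0006 -0.0007  0.0072  0.0008  0.0016  0.0002]
```

```bash
echo '{"ticks":[[0.028, 0, 0, 0.002, 0, 0, 0], [0.028, 0, 0, 0.003, 0, 0, 0], [0.028, 0, 0, 0.003, 0, 0, 0]]}' | python3 nudge.py;echo '{"ticks":[[0.028, 0, 0, 0.002, 0, 0, 0], [0.028, 0, 0, 0.002, 0, 0, 0]]}' | python3 nudge.py
```

```text
clock: 7.78
position: [0.4851, 0.2871, 0.0326]
tool_rot: [3.141, 0.001, -2.987]
force: [0.5, -0.3, -2.4]
grip_width: 0.0307
finger_force: 41.1
clock: 8.02
position: [0.485, 0.287, 0.0303]
tool_rot: [3.141, 0.0, -2.987]
force: [-0.3, 0.4, -2.6]
grip_width: 0.031
finger_force: 41.1
```

```bash
echo '{"ticks":[[0.028, 0, 0, 0.001, 0, 0, 0], [0.028, 0, 0, 0.001, 0, 0, 0]]}' | python3 nudge.py
```

```text
clock: 8.28
position: [0.485, 0.287, 0.0294]
tool_rot: [3.141, 0.0, -2.987]
force: [-0.3, 0.1, -2.8]
grip_width: 0.031
finger_force: 41.1
```

```bash
echo '{"ticks":[[0.028, 0, 0, 0.0015, 0, 0, 0], [0.028, 0, 0, 0.0015, 0, 0, 0]]}' | python3 nudge.py
```

```text
clock: 8.52
position: [0.4852, 0.2874, 0.0282]
tool_rot: [3.141, 0.001, -2.987]
force: [0.4, 0.4, -0.6]
grip_width: 0.0314
finger_force: 41.4
```

```bash
echo '{"ticks":[[0.028, 0, 0, 0.001, 0, 0, 0], [0.028, 0, 0, 0.001, 0, 0, 0]]}' | python3 nudge.py
```

```text
clock: 8.78
position: [0.4852, 0.2876, 0.0279]
tool_rot: [3.141, 0.001, -2.987]
force: [-2.8, -1.3, 16.9]
grip_width: 0.0307
finger_force: 43.0
```

```bash
echo '{"ticks":[[0.028, 0, 0, -0.0008, 0, 0, 0], [0.04, 0, 0, -0.0008, 0, 0, 0], [0.06, 0, 0, -0.0008, 0, 0, 0], [0.085, 0, 0, -0.0008, 0, 0, 0], [0.085, 0, 0, -0.0008, 0, 0, 0]]}' | python3 nudge.py;python3 - <<'E'
from h import *
s=bot.observe();print(s["position"],s["tool_rot"]);np.save("rest.npy",np.r_[s["position"],s["tool_rot"]])
E
echo '{"ticks":[[0.085, 0, 0, -0.03, 0, 0, 0], [0.085, 0, 0, -0.07, 0, 0, 0], [0.085, 0, 0, -0.12, 0, 0, 0], [0.085, 0, 0, -0.17, 0, 0, 0]]}' | python3 nudge.py;python3 - <<'E'
from h import *
cv2.imwrite("pics/w5.png",bot.grab_frame("wrist"))
c=bot.calibration("wrist");im=cv2.imread("pics/w5.png")
g=cv2.GaussianBlur(cv2.cvtColor(im,cv2.COLOR_BGR2GRAY),(0,0),1).astype(float); gx=np.gradient(g,axis=1)
for r in range(150,260,12):
    a=np.abs(gx[r,235:340]); i=np.argsort(-a)[:6]+235; 
    print(r,sorted(map(int,i)),plane(ray(c,(285,r),True),.05).round(4))
print(delta(CL+F.apply([0,0,.09]),tool(YAW)))
E
```

```text
clock: 9.4
position: [0.4851, 0.2871, 0.0277]
tool_rot: [3.141, 0.0, -2.987]
force: [0.3, 0.9, -1.0]
grip_width: 0.0847
finger_force: 0.0
[0.48505571 0.28707147 0.02772144] [ 3.14114154e+00  3.82748406e-04 -2.98716996e+00]
clock: 9.9
position: [0.4848, 0.2869, 0.1993]
tool_rot: [3.141, 0.0, -2.987]
force: [0.1, 0.1, -0.3]
grip_width: 0.085
finger_force: 0.0
150 [300, 301, 305, 306, 307, 319] [0.4474 0.2834 0.05  ]
162 [247, 250, 251, 305, 306, 307] [0.4585 0.2851 0.05  ]
174 [249, 250, 300, 305, 306, 307] [0.4697 0.2869 0.05  ]
186 [244, 300, 301, 305, 306, 307] [0.4811 0.2886 0.05  ]
198 [250, 300, 301, 305, 306, 307] [0.4926 0.2904 0.05  ]
210 [241, 248, 300, 304, 305, 306] [0.5045 0.2923 0.05  ]
222 [240, 299, 300, 304, 305, 306] [0.5166 0.2942 0.05  ]
234 [257, 258, 268, 269, 270, 300] [0.529  0.2961 0.05  ]
246 [266, 267, 268, 301, 302, 303] [0.5418 0.2981 0.05  ]
258 [265, 266, 267, 302, 303, 304] [0.555  0.3002 0.05  ]
[-0.0031 -0.3084  0.0159  0.077  -0.5144  0.2724]
```

```bash
cat >> h.py <<'E'
CR=np.array([.5682,-.1228,.1111]); CL=CR+F.apply([0,.104,0])
E
echo '{"ticks":[[0.085, 0, -0.05, -0.01, 0.01, -0.07, 0.04], [0.085, 0, -0.11, -0.02, 0.025, -0.17, 0.09], [0.085, 0, -0.17, -0.02, 0.04, -0.27, 0.15], [0.085, 0, -0.23, -0.01, 0.055, -0.37, 0.2], [0.085, -0.002, -0.28, 0, 0.07, -0.46, 0.24]]}' | python3 nudge.py; python3 - <<'E'
from h import *
print(bot.observe()["qpos"], delta(CL+F.apply([0,0,.09]),tool(YAW)))
E
```

```text
clock: 10.58
position: [0.5296, 0.0081, 0.198]
tool_rot: [-3.128, 0.467, 3.052]
force: [3.4, -1.5, -0.3]
grip_width: 0.0848
finger_force: 0.0
[ 0.27349218  0.29593993 -0.58067148  2.24145852  1.03950672  0.37828175
  0.29453749] [-0.0039 -0.0212  0.0122  0.0036 -0.0562  0.0313]
```

```bash
echo '{"ticks":[[0.085, -0.002, -0.012, 0.006, 0.003, -0.03, 0.015], [0.085, -0.004, -0.021, 0.012, 0.003, -0.056, 0.031], [0.085, -0.004, -0.021, 0.012, 0.003, -0.056, 0.031], [0.085, -0.004, -0.021, 0.012, 0.003, -0.056, 0.031]]}' | python3 nudge.py; cat > off.py <<'E'
from h import *
import sys
# tube edges under the tool -> lateral offset (mm) in tool y
c=bot.calibration("wrist"); s=bot.observe(); im=bot.grab_frame("wrist"); cv2.imwrite(f"pics/{sys.argv[1]}.png",im)
g=cv2.GaussianBlur(cv2.cvtColor(im,cv2.COLOR_BGR2GRAY),(0,0),1).astype(float); gx=np.gradient(g,axis=1)
Rt=R.from_euler("xyz",s["tool_rot"]); n=F.apply([0,0,1]); C=CL
a=F.apply([1,0,0])
for k in np.arange(-.045,.021,.013):
    e=[]
    for sg in(-1,1):
        u,v=proj(c,C+a*k+F.apply([0,sg*.016,0]),True); r=int(round(v)); w=gx[r,int(u)-9:int(u)+10]*-sg
        uu=int(u)-9+np.argmax(w); o,d=ray(c,(uu,r),True); p=o+d*((C-o)@n)/(d@n); e.append(1e3*F.inv().apply(p-C)[1])
    print(round(k*1e3),np.round(e,1),"mid",round(np.mean(e),1))
E
python3 off.py w6; python3 - <<'E'
from h import *
print(bot.observe()["qpos"], delta(CL+F.apply([0,0,-.021]),tool(YAW)))
E
```

```text
clock: 11.08
position: [0.5371, -0.0106, 0.1892]
tool_rot: [-3.141, 0.52, 3.021]
force: [0.1, 0.1, 0.1]
grip_width: 0.0849
finger_force: 0.0
-45 [-16.1  12.8] mid -1.7
-32 [-16.2  14.4] mid -0.9
-19 [-16.4  14.6] mid -0.9
-6 [-16.7  14.8] mid -0.9
7 [-16.2  15. ] mid -0.6
20 [-16.4  14.5] mid -1.0
[ 0.21849663  0.30503266 -0.47146313  2.28070365  1.31713586  0.3040148
  0.02166692] [ 0.     -0.0036  0.1111  0.0019 -0.0031  0.0036]
```

```bash
echo '{"ticks":[[0.085, 0, -0.002, 0.03, 0.002, -0.003, 0.004], [0.085, 0, -0.004, 0.06, 0.002, -0.003, 0.004], [0.085, 0, -0.004, 0.085, 0.002, -0.003, 0.004], [0.085, 0, -0.004, 0.104, 0.002, -0.003, 0.004], [0.085, 0, -0.004, 0.111, 0.002, -0.003, 0.004]]}' | python3 nudge.py; python3 off.py w7;  python3 - <<'E'
from h import *
print(bot.observe()["qpos"], delta(CL+F.apply([0,0,-.021]),tool(YAW)))
E
```

```text
clock: 11.75
position: [0.5915, -0.0217, 0.0919]
tool_rot: [3.141, 0.522, 3.015]
force: [0.9, -0.2, 0.6]
grip_width: 0.085
finger_force: 0.0
-45 [-12.6  13.2] mid 0.3
-32 [-16.6  15.6] mid -0.5
-19 [-16.3  15.4] mid -0.5
-6 [-16.5  15.6] mid -0.5
7 [-16.7  15.4] mid -0.7
20 [-16.9  15.6] mid -0.6
[ 0.23949182  0.58813807 -0.47824408  2.21380481  1.92678202  0.39535683
 -0.50730318] [-0.0005  0.0009 -0.001  -0.0006 -0.0012 -0.0014]
```

```bash
echo '{"ticks":[[0.06, 0, 0.0006, 0, 0, 0, 0], [0.028, 0, 0.0006, 0, 0, 0, 0], [0.028, 0, 0.0006, 0, 0, 0, 0], [0.028, 0, 0.0006, 0, 0, 0, 0], [0.028, 0, 0.0006, 0, 0, 0, 0]]}' | python3 nudge.py 40; echo '{"ticks":[[0.028, 0, 0, 0, 0, 0, 0], [0.028, 0, 0, 0, 0, 0, 0]]}' | python3 nudge.py; python3 - <<'E'
from h import *
s=bot.observe();print(s["position"],s["tool_rot"],F.inv().apply(s["position"]-CL),F.inv().apply(s["force"]))
np.save("graspL.npy",np.r_[s["position"],s["tool_rot"]])
gR=np.load("graspR.npy"); d=s["position"]-gR[:3]; print("L-R",F.inv().apply(d))
E
```

```text
clock: 12.42
position: [0.5915, -0.0207, 0.0934]
tool_rot: [3.141, 0.524, 3.016]
force: [-5.6, 2.9, 9.5]
grip_width: 0.0313
finger_force: 38.6
clock: 12.68
position: [0.5915, -0.0207, 0.0934]
tool_rot: [3.141, 0.524, 3.016]
force: [-5.2, 2.1, 10.0]
grip_width: 0.0313
finger_force: 38.6
[ 0.59146674 -0.02074654  0.09339818] [3.14127952 0.52438426 3.01614065] [ 0.0001226   0.00015798 -0.02051109] [ 0.29530398  1.44490564 11.32526917]
L-R [9.81224122e-05 1.04047470e-01 1.27539143e-03]
```

```bash
echo '{"ticks":[[0.028, 0, 0, -0.01, 0, 0, 0], [0.028, -0.003, 0, -0.03, 0, 0, 0], [0.028, -0.006, 0, -0.055, 0, 0, 0], [0.028, -0.006, -0.025, -0.06, 0, 0, 0], [0.028, -0.006, -0.065, -0.06, 0, 0, 0]]}' | python3 nudge.py; echo '{"ticks":[[0.028, 0, -0.027, 0, 0, 0, 0], [0.028, 0, -0.039, 0, 0, 0, 0], [0.028, 0, -0.039, 0, 0, 0, 0], [0.028, 0, -0.039, 0, 0, 0, 0]]}' | python3 nudge.py; cat > rel.py <<'E'
from h import *
import sys
g=np.load("graspL.npy"); p=g[:3]+F.apply([0,float(sys.argv[1]),0]); Rg=R.from_euler("xyz",g[3:])
s=bot.observe(); print("rel mm",(1e3*F.inv().apply(s["position"]-p)).round(2),"F",F.inv().apply(s["force"]).round(1),"to seat",delta(p,Rg),"q",s["qpos"].round(2))
E
python3 rel.py -.104
```

```text
clock: 13.3
position: [0.5584, -0.082, 0.1488]
tool_rot: [3.141, 0.525, 3.018]
force: [0.3, 0.1, -2.2]
grip_width: 0.0308
finger_force: 41.0
clock: 13.8
position: [0.5536, -0.1206, 0.1478]
tool_rot: [3.141, 0.524, 3.016]
force: [-0.6, 0.3, -2.4]
grip_width: 0.0307
finger_force: 41.0
rel mm [ 5.5   0.16 59.69] F [-1.7  0.2 -1.8] to seat [ 0.0055 -0.0002  0.0597 -0.0002 -0.0008 -0.0002] q [ 0.43  0.43 -0.4   2.25  1.77  0.18 -0.18]
```

```bash
echo '{"ticks":[[0.028, 0, 0, 0.018, 0, 0, 0], [0.028, 0, 0, 0.036, 0, 0, 0], [0.028, 0, 0, 0.05, 0, 0, 0], [0.028, 0, 0, 0.056, 0, 0, 0], [0.028, 0, 0, 0.0565, 0, 0, 0]]}' | python3 nudge.py;python3 rel.py -.104
```

```text
clock: 14.42
position: [0.5816, -0.1244, 0.0985]
tool_rot: [3.141, 0.523, 3.016]
force: [-0.1, 0.8, -2.6]
grip_width: 0.0306
finger_force: 41.0
rel mm [ 5.29 -0.03  2.89] F [-1.5  0.7 -2.1] to seat [ 0.0053  0.      0.0029 -0.0002 -0.0015 -0.0002] q [ 0.53  0.59 -0.54  2.2   1.98  0.31 -0.33]
```

```bash
echo '{"ticks":[[0.028, 0, 0, 0.0015, 0, 0, 0], [0.028, 0, 0, 0.0015, 0, 0, 0]]}' | python3 nudge.py;python3 rel.py -.104
```

```text
clock: 14.68
position: [0.5825, -0.1249, 0.0978]
tool_rot: [-3.141, 0.524, 3.016]
force: [-0.6, 0.3, -2.3]
grip_width: 0.0309
finger_force: 41.0
rel mm [ 5.78 -0.48  1.76] F [-1.8  0.3 -1.7] to seat [ 0.0058  0.0005  0.0018 -0.0009 -0.0004 -0.0004] q [ 0.53  0.59 -0.54  2.2   1.98  0.31 -0.33]
```

```bash
echo '{"ticks":[[0.028, 0, 0, 0.001, 0, 0, 0], [0.028, 0, 0, 0.001, 0, 0, 0]]}' | python3 nudge.py;python3 rel.py -.104
```

```text
clock: 14.92
position: [0.5831, -0.1248, 0.0969]
tool_rot: [-3.142, 0.524, 3.016]
force: [-2.4, 1.9, 4.2]
grip_width: 0.0309
finger_force: 41.6
rel mm [ 5.81 -0.3   0.7 ] F [-0.2  1.6  4.9] to seat [ 0.0058  0.0003  0.0007 -0.0004 -0.0003 -0.0002] q [ 0.53  0.59 -0.54  2.2   1.99  0.31 -0.34]
```

Contact at the expected height. Sliding it down.

```bash
echo '{"ticks":[[0.028, 0.001, 0, 0, 0, 0, 0], [0.028, 0.002, 0, 0, 0, 0, 0], [0.028, 0.003, 0, 0, 0, 0, 0], [0.028, 0.004, 0, 0, 0, 0, 0], [0.028, 0.004, 0, 0, 0, 0, 0]]}' | python3 nudge.py;python3 rel.py -.104
```

```text
clock: 15.55
position: [0.5798, -0.1243, 0.0948]
tool_rot: [3.141, 0.524, 3.016]
force: [1.8, 4.9, 5.3]
grip_width: 0.0307
finger_force: 41.5
rel mm [ 1.9  -0.15  0.54] F [3.7 5.1 4. ] to seat [ 0.0019  0.0001  0.0005 -0.0001 -0.0002 -0.0002] q [ 0.54  0.6  -0.56  2.21  2.    0.32 -0.35]
```

```bash
echo '{"ticks":[[0.028, 0.0005, 0, 0, 0, 0, 0], [0.028, 0.001, 0, 0, 0, 0, 0], [0.028, 0.001, 0, 0, 0, 0, 0]]}' | python3 nudge.py;python3 rel.py -.104
```

```text
clock: 15.92
position: [0.579, -0.1242, 0.0943]
tool_rot: [3.141, 0.524, 3.016]
force: [2.3, 4.3, 5.3]
grip_width: 0.0309
finger_force: 41.5
rel mm [ 0.95 -0.21  0.52] F [4.1 4.5 3.8] to seat [ 0.0009  0.0002  0.0005 -0.0002 -0.0002 -0.0003] q [ 0.55  0.6  -0.56  2.21  2.01  0.32 -0.35]
```

```bash
echo '{"ticks":[[0.028, 0.0003, 0.0002, -0.0001, 0, 0, 0], [0.028, 0.0006, 0.0003, -0.0002, 0, 0, 0], [0.028, 0.0006, 0.0003, -0.0002, 0, 0, 0]]}' | python3 nudge.py;python3 rel.py -.104
```

```text
clock: 16.3
position: [0.5779, -0.1241, 0.0938]
tool_rot: [3.141, 0.523, 3.015]
force: [1.3, 4.1, 2.7]
grip_width: 0.0309
finger_force: 41.3
rel mm [-0.25 -0.22  0.64] F [2.1 4.2 1.9] to seat [-0.0002  0.0002  0.0006 -0.0006 -0.0011 -0.0007] q [ 0.55  0.6  -0.56  2.21  2.01  0.33 -0.36]
```

```bash
echo '{"ticks":[[0.028, 0.0003, 0, 0, 0, 0, 0], [0.028, 0.0005, 0, 0, 0, 0, 0], [0.028, 0.0005, 0, 0, 0, 0, 0]]}' | python3 nudge.py;python3 rel.py -.104
```

```text
clock: 16.68
position: [0.5777, -0.1241, 0.0937]
tool_rot: [-3.142, 0.524, 3.015]
force: [2.1, 3.6, 2.6]
grip_width: 0.0306
finger_force: 41.4
rel mm [-0.56 -0.23  0.65] F [2.7 3.9 1.5] to seat [-0.0006  0.0002  0.0006 -0.0007 -0.0008 -0.0006] q [ 0.55  0.6  -0.57  2.21  2.01  0.33 -0.36]
```

```bash
echo '{"ticks":[[0.028, 0.0003, 0.0002, 0, 0, 0, 0], [0.028, 0.0006, 0.0002, 0, 0, 0, 0], [0.028, 0.0006, 0.0002, 0, 0, 0, 0]]}' | python3 nudge.py;python3 rel.py -.104
```

```text
clock: 17.05
position: [0.5777, -0.1241, 0.0937]
tool_rot: [-3.141, 0.525, 3.015]
force: [6.1, 1.2, 3.3]
grip_width: 0.0307
finger_force: 41.2
rel mm [-0.54 -0.25  0.67] F [ 6.8  1.9 -0.1] to seat [-0.0005  0.0002  0.0007 -0.0012  0.0001 -0.0007] q [ 0.55  0.6  -0.57  2.21  2.01  0.33 -0.36]
```

```bash
echo '{"ticks":[[0.028, 0.0003, 0, 0, 0, 0, 0], [0.028, 0.0006, 0, 0, 0, 0, 0], [0.028, 0.0006, 0, 0, 0, 0, 0]]}' | python3 nudge.py;python3 rel.py -.104
```

```text
clock: 17.42
position: [0.5777, -0.1241, 0.0937]
tool_rot: [-3.141, 0.525, 3.015]
force: [8.0, 3.0, 4.2]
grip_width: 0.0308
finger_force: 41.2
rel mm [-0.54 -0.27  0.69] F [ 8.6  4.  -0.2] to seat [-0.0005  0.0003  0.0007 -0.0013  0.001  -0.0006] q [ 0.55  0.6  -0.57  2.21  2.02  0.33 -0.36]
```

Position holds while the force rises, so it is against the stop. Easing the push and releasing.

```bash
echo '{"ticks":[[0.028, -0.0006, 0.0003, 0.0005, 0, 0, 0], [0.028, -0.0006, 0.0003, 0.0005, 0, 0, 0]]}' | python3 nudge.py; python3 rel.py -.104; echo '{"ticks":[[0.04, 0, 0, 0, 0, 0, 0], [0.06, 0, 0, 0, 0, 0, 0], [0.085, 0, 0, 0, 0, 0, 0], [0.085, 0, 0, 0, 0, 0, 0]]}' | python3 nudge.py; python3 rel.py -.104;  echo '{"ticks":[[0.085, 0, 0, -0.02, 0, 0, 0], [0.085, 0, 0, -0.05, 0, 0, 0], [0.085, 0, 0, -0.09, 0, 0, 0], [0.085, 0, 0, -0.12, 0, 0, 0], [0.085, 0, 0, -0.12, 0, 0, 0]]}' | python3 nudge.py
python3 - <<'E'
from h import *
c=bot.calibration("wrist"); s=bot.observe(); im=bot.grab_frame("wrist"); cv2.imwrite("pics/w8.png",im)
np.save("w8.npy",c,allow_pickle=True); print(s["qpos"].round(2),[proj(c,CR+F.apply(v),True).round(1) for v in ([-.075,0,.018],[-.051,0,.018],[.036,0,.039])])
u,v=map(int,proj(c,CR+F.apply([.036,0,.039]),True)); p=im[v-22:v+22,u-22:u+22]
hsv=cv2.cvtColor(p,cv2.COLOR_BGR2HSV); m=((hsv[...,2]>150)&(hsv[...,1]<30)).astype(np.uint8)
n,l,st,ce=cv2.connectedComponentsWithStats(m); print(st[1:].tolist(),(ce[1:]+[u-22,v-22]).round(1).tolist())
g=cv2.cvtColor(im,cv2.COLOR_BGR2GRAY)
for L in(-.075,-.051):
    u,v=map(int,proj(c,CR+F.apply([L,0,.018]),True)); print(L,v-12,g[v-12:v+13,u].tolist())
E
```

```text
clock: 17.68
position: [0.5778, -0.1239, 0.0934]
tool_rot: [-3.141, 0.525, 3.016]
force: [-0.2, 3.0, 10.1]
grip_width: 0.0307
finger_force: 42.1
rel mm [-0.56 -0.05  0.37] F [4.6 2.9 9. ] to seat [-0.0006  0.0001  0.0004 -0.0015  0.0003 -0.0004] q [ 0.55  0.6  -0.57  2.21  2.02  0.33 -0.36]
clock: 18.18
position: [0.5773, -0.1237, 0.0928]
tool_rot: [-3.141, 0.523, 3.015]
force: [0.1, -0.3, -0.3]
grip_width: 0.0849
finger_force: 0.0
rel mm [-1.32  0.1   0.09] F [-0.  -0.3 -0.4] to seat [-0.0013 -0.0001  0.0001 -0.0009 -0.0011 -0.0007] q [ 0.55  0.6  -0.57  2.21  2.02  0.33 -0.36]
clock: 18.8
position: [0.5177, -0.1158, 0.1979]
tool_rot: [-3.141, 0.524, 3.016]
force: [0.3, -0.2, -0.1]
grip_width: 0.085
finger_force: 0.0
[ 0.57  0.29 -0.55  2.29  1.15  0.19  0.43] [array([284.3, 112.2]), array([284.3, 146.6]), array([284.4, 273.7])]
[[6, 0, 31, 9, 238], [10, 13, 25, 23, 427]] [[282.8, 254.4], [283.8, 275.1]]
-0.075 100 [204, 204, 204, 204, 204, 204, 204, 204, 204, 195, 172, 143, 125, 108, 113, 139, 153, 155, 154, 154, 155, 158, 162, 167, 168]
-0.051 134 [163, 142, 125, 142, 165, 173, 164, 133, 119, 148, 166, 170, 170, 166, 146, 99, 51, 65, 111, 148, 165, 168, 169, 168, 168]
```

The stopper is at (283.8,275.1), predicted (284.4,273.7), so the sample cell is seated upright. Now the reference.

```bash
echo '{"ticks":[[0.085, 0.01, 0.055, -0.005, 0, 0, 0], [0.085, 0.02, 0.11, -0.005, 0, 0.06, -0.03], [0.085, 0.03, 0.17, -0.01, -0.02, 0.16, -0.08], [0.085, 0.045, 0.23, -0.015, -0.04, 0.26, -0.14], [0.085, 0.06, 0.29, -0.02, -0.05, 0.36, -0.19]]}' | python3 nudge.py; python3 - <<'E'
from h import *
r=np.load("rest.npy"); print(bot.observe()["qpos"],delta(r[:3]+[0,0,.1],R.from_euler("xyz",r[3:])))
E
```

```text
clock: 19.48
position: [0.4932, 0.1795, 0.1842]
tool_rot: [-3.124, 0.159, -3.07]
force: [1.1, -1.3, -0.0]
grip_width: 0.085
finger_force: 0.0
[ 0.12189314  0.4657193  -0.82499267  2.00129525  0.63825135  0.78461857
  0.56171495] [ 0.0094  0.1088  0.0538 -0.0249  0.1574 -0.0842]
```

```bash
echo '{"ticks":[[0.085, 0.004, 0.05, 0, -0.012, 0.08, -0.04], [0.085, 0.008, 0.095, 0.01, -0.025, 0.157, -0.084], [0.085, 0.009, 0.109, 0.03, -0.025, 0.157, -0.084], [0.085, 0.009, 0.109, 0.053, -0.025, 0.157, -0.084], [0.085, 0.009, 0.109, 0.053, -0.025, 0.157, -0.084]]}' | python3 nudge.py; python3 - <<'E'
from h import *
r=np.load("rest.npy"); print(delta(r[:3],R.from_euler("xyz",r[3:])))
c=bot.calibration("wrist"); im=bot.grab_frame("wrist"); cv2.imwrite("pics/w9.png",im); g=cv2.GaussianBlur(cv2.cvtColor(im,cv2.COLOR_BGR2GRAY),(0,0),1).astype(float); gx=np.gradient(g,axis=1)
a=np.array([np.cos(.154),np.sin(.154),0]);b=np.array([-a[1],a[0],0]); C=np.array([r[0],r[1],.05])
for k in(-.04,-.025,-.01,.005):
    e=[]
    for sg in(-1,1):
        u,v=proj(c,C+a*k+b*sg*.016,True); w=np.abs(gx[int(round(v)),int(u)-8:int(u)+9]); e.append(1e3*(plane(ray(c,(int(u)-8+np.argmax(w),int(round(v))),True),.05)-C)@b)
    print(k,np.round(e,1))
E
```

```text
clock: 20.1
position: [0.4851, 0.2844, 0.1267]
tool_rot: [-3.141, 0.001, -2.988]
force: [-0.0, 0.2, 0.8]
grip_width: 0.0853
finger_force: 0.0
[-0.0002  0.0027  0.099  -0.0014  0.0006 -0.0013]
-0.04 [-15.6  14.5]
-0.025 [-15.2  18.9]
-0.01 [-15.4  18.5]
0.005 [-14.9  18.2]
```

```bash
echo '{"ticks":[[0.085, 0, 0.001, 0.03, -0.001, 0, -0.001], [0.085, 0, 0.003, 0.06, -0.001, 0, -0.001], [0.085, 0, 0.003, 0.085, -0.001, 0, -0.001], [0.085, 0, 0.003, 0.098, -0.001, 0, -0.001], [0.085, 0, 0.003, 0.098, -0.001, 0, -0.001]]}' | python3 nudge.py; echo '{"ticks":[[0.06, 0, 0, 0, 0, 0, 0], [0.028, 0, 0, 0, 0, 0, 0], [0.028, 0, 0, 0, 0, 0, 0], [0.028, 0, 0, 0, 0, 0, 0], [0.028, 0, 0, 0, 0, 0, 0]]}' | python3 nudge.py 40;  echo '{"ticks":[[0.028, 0, 0, 0, 0, 0, 0], [0.028, 0, 0, 0, 0, 0, 0]]}' | python3 nudge.py; python3 - <<'E'
from h import *
s=bot.observe();r=np.load("rest.npy");print(s["position"]-r[:3],s["tool_rot"]-r[3:])
E
```

```text
clock: 20.78
position: [0.4853, 0.2888, 0.0309]
tool_rot: [3.14, 0.003, -2.987]
force: [-0.1, -0.2, 1.0]
grip_width: 0.0852
finger_force: 0.0
clock: 21.4
position: [0.4857, 0.2877, 0.0313]
tool_rot: [-3.141, 0.003, -2.987]
force: [-1.0, -9.5, 14.6]
grip_width: 0.0306
finger_force: 38.4
clock: 21.65
position: [0.4857, 0.2877, 0.0313]
tool_rot: [-3.141, 0.003, -2.987]
force: [-0.4, -9.7, 14.1]
grip_width: 0.0306
finger_force: 38.4
[0.00063941 0.00062516 0.00358574] [-6.28234994e+00  3.08618016e-03 -3.17305827e-04]
```

```bash
echo '{"ticks":[[0.028, 0, 0, -0.015, 0, 0, 0], [0.028, 0, 0, -0.05, 0, 0, 0], [0.028, 0, 0, -0.1, 0, 0, 0], [0.028, 0, -0.03, -0.14, 0.02, -0.1, 0.05], [0.028, 0.01, -0.08, -0.16, 0.04, -0.2, 0.1]]}' | python3 nudge.py; python3 - <<'E'
from h import *
g=np.load("graspL.npy"); print(bot.observe()["qpos"],delta(g[:3]+F.apply([.006,0,.09]),R.from_euler("xyz",g[3:])))
E
```

```text
clock: 22.28
position: [0.4877, 0.209, 0.1929]
tool_rot: [-3.116, 0.21, -3.084]
force: [1.5, -0.7, -3.4]
grip_width: 0.0305
finger_force: 40.5
[ 0.02937781  0.43812172 -0.80177841  2.01287399  0.68135267  0.77289207
  0.43850816] [-0.0464 -0.2273  0.0347  0.0401 -0.3114  0.1751]
```

```bash
echo '{"ticks":[[0.028, 0, -0.04, -0.015, 0.01, -0.1, 0.05], [0.028, -0.005, -0.09, -0.02, 0.02, -0.2, 0.1], [0.028, -0.015, -0.14, -0.01, 0.04, -0.3, 0.17], [0.028, -0.03, -0.19, 0.015, 0.04, -0.311, 0.175], [0.028, -0.044, -0.225, 0.032, 0.04, -0.311, 0.175]]}' | python3 nudge.py; python3 - <<'E'
from h import *
g=np.load("graspL.npy"); print(bot.observe()["qpos"],delta(g[:3]+F.apply([.006,0,.06]),R.from_euler("xyz",g[3:])))
E
```

```text
clock: 22.9
position: [0.5482, -0.0164, 0.1741]
tool_rot: [-3.137, 0.519, 3.018]
force: [1.4, 1.5, -2.7]
grip_width: 0.0312
finger_force: 40.5
[ 0.19387442  0.34878751 -0.43169425  2.26925489  1.42869438  0.29845869
 -0.07727814] [-0.0034  0.0012  0.0316 -0.0036 -0.005   0.0015]
```

```bash
echo '{"ticks":[[0.028, -0.002, 0.001, 0.015, -0.004, -0.005, 0.001], [0.028, -0.0035, 0.001, 0.035, -0.004, -0.005, 0.001], [0.028, -0.0035, 0.001, 0.055, -0.004, -0.005, 0.001], [0.028, -0.0035, 0.001, 0.072, -0.004, -0.005, 0.001], [0.028, -0.0035, 0.001, 0.086, -0.004, -0.005, 0.001]]}' | python3 nudge.py; python3 rel.py 0
```

```text
clock: 23.52
position: [0.5943, -0.0191, 0.1012]
tool_rot: [3.14, 0.525, 3.016]
force: [-1.0, -1.6, -2.6]
grip_width: 0.031
finger_force: 40.7
rel mm [6.12 1.97 5.44] F [-2.  -1.7 -1.9] to seat [ 0.0061 -0.002   0.0054  0.0018  0.0002  0.0001] q [ 0.23  0.57 -0.48  2.21  1.87  0.38 -0.46]
```

```bash
echo '{"ticks":[[0.028, 0, -0.001, 0, 0, 0, 0], [0.028, 0, -0.001, 0.001, 0, 0, 0]]}' | python3 nudge.py; python3 rel.py 0
```

```text
clock: 23.78
position: [0.5941, -0.0204, 0.101]
tool_rot: [3.14, 0.525, 3.016]
force: [0.8, 0.3, -2.8]
grip_width: 0.0307
finger_force: 40.7
rel mm [6.08 0.68 5.3 ] F [-0.7  0.4 -2.8] to seat [ 0.0061 -0.0007  0.0053  0.0015  0.0002  0.0003] q [ 0.24  0.57 -0.47  2.21  1.88  0.38 -0.46]
```

```bash
echo '{"ticks":[[0.028, 0, 0, 0, 0, 0, 0]]}' | python3 nudge.py; python3 rel.py 0
```

```text
clock: 23.9
position: [0.5942, -0.0203, 0.101]
tool_rot: [3.14, 0.525, 3.017]
force: [0.2, -0.4, -2.4]
grip_width: 0.031
finger_force: 40.7
rel mm [6.15 0.78 5.26] F [-1.  -0.4 -2.2] to seat [ 0.0062 -0.0008  0.0052  0.0015  0.0004  0.0005] q [ 0.24  0.57 -0.47  2.21  1.88  0.38 -0.46]
```

```bash
echo '{"ticks":[[0.028, 0, -0.0007, 0.001, 0, 0, 0], [0.028, 0, -0.0007, 0.002, 0, 0, 0], [0.028, 0, -0.0007, 0.002, 0, 0, 0]]}' | python3 nudge.py; python3 rel.py 0
```

```text
clock: 24.28
position: [0.5951, -0.0213, 0.0986]
tool_rot: [3.14, 0.524, 3.016]
force: [0.4, -0.4, -2.5]
grip_width: 0.0307
finger_force: 40.7
rel mm [ 5.77 -0.08  2.66] F [-0.9 -0.3 -2.4] to seat [ 0.0058  0.0001  0.0027  0.0014 -0.0005  0.0003] q [ 0.24  0.58 -0.48  2.2   1.89  0.38 -0.46]
```

```bash
echo '{"ticks":[[0.028, 0, 0, 0.001, 0, 0, 0], [0.028, 0, 0, 0.001, 0, 0, 0]]}' | python3 nudge.py; python3 rel.py 0
```

```text
clock: 24.52
position: [0.5954, -0.0212, 0.0981]
tool_rot: [3.14, 0.524, 3.017]
force: [-10.3, -0.2, 11.4]
grip_width: 0.0309
finger_force: 42.6
rel mm [5.77 0.09 2.08] F [-3.1 -1.5 15. ] to seat [ 0.0058 -0.0001  0.0021  0.0016 -0.0001  0.0004] q [ 0.24  0.58 -0.48  2.2   1.89  0.38 -0.47]
```

```bash
echo '{"ticks":[[0.028, 0, 0, -0.0006, 0, 0, 0], [0.028, 0.001, 0, -0.0006, 0, 0, 0], [0.028, 0.002, 0, -0.0006, 0, 0, 0], [0.028, 0.003, 0, -0.0006, 0, 0, 0], [0.028, 0.004, 0, -0.0006, 0, 0, 0]]}' | python3 nudge.py; python3 rel.py 0
```

```text
clock: 25.15
position: [0.5919, -0.0208, 0.0963]
tool_rot: [3.14, 0.524, 3.017]
force: [1.6, -0.8, 2.7]
grip_width: 0.0309
finger_force: 41.1
rel mm [1.87 0.05 2.28] F [ 2.8 -0.6  1.5] to seat [ 0.0019 -0.0001  0.0023  0.0016 -0.0002  0.0004] q [ 0.25  0.58 -0.49  2.21  1.91  0.39 -0.48]
```

```bash
echo '{"ticks":[[0.028, 0.0005, 0, 0, 0, 0, 0], [0.028, 0.001, 0, 0, 0, 0, 0], [0.028, 0.001, 0, 0, 0, 0, 0]]}' | python3 nudge.py; python3 rel.py 0
```

```text
clock: 25.52
position: [0.591, -0.0207, 0.0957]
tool_rot: [3.14, 0.524, 3.017]
force: [1.5, 0.7, 2.6]
grip_width: 0.0308
finger_force: 41.1
rel mm [0.72 0.01 2.28] F [2.6 0.9 1.6] to seat [ 0.0007 -0.      0.0023  0.0016 -0.0005  0.0004] q [ 0.25  0.58 -0.49  2.21  1.91  0.4  -0.49]
```

```bash
echo '{"ticks":[[0.028, 0.0004, 0, 0, 0, 0, 0], [0.028, 0.0008, 0, 0, 0, 0, 0], [0.028, 0.0008, 0, 0, 0, 0, 0]]}' | python3 nudge.py; python3 rel.py 0
```

```text
clock: 25.9
position: [0.591, -0.0207, 0.0958]
tool_rot: [3.14, 0.525, 3.017]
force: [5.5, 0.1, 2.6]
grip_width: 0.031
finger_force: 41.0
rel mm [0.73 0.01 2.3 ] F [ 6.1  0.7 -0.5] to seat [ 0.0007 -0.      0.0023  0.0014  0.0007  0.0003] q [ 0.25  0.58 -0.49  2.22  1.91  0.4  -0.49]
```

```bash
echo '{"ticks":[[0.028, 0.0004, 0, 0, 0, 0, 0], [0.028, 0.0006, 0, 0, 0, 0, 0], [0.028, 0.0006, 0, 0, 0, 0, 0]]}' | python3 nudge.py; python3 rel.py 0
```

```text
clock: 26.28
position: [0.591, -0.0207, 0.0958]
tool_rot: [3.14, 0.526, 3.016]
force: [8.9, -0.2, 3.4]
grip_width: 0.0308
finger_force: 41.0
rel mm [ 0.74 -0.01  2.32] F [ 9.4  0.9 -1.4] to seat [0.0007 0.     0.0023 0.0012 0.0017 0.0002] q [ 0.25  0.58 -0.49  2.22  1.92  0.4  -0.5 ]
```

At the stop (the 0.7 mm offset matches the 0.6 mm regrasp shift). Release, retract and check.

```bash
echo '{"ticks":[[0.028, -0.0008, 0, 0.0005, 0, 0, 0], [0.028, -0.0008, 0, 0.0005, 0, 0, 0]]}' | python3 nudge.py; echo '{"ticks":[[0.04, 0, 0, 0, 0, 0, 0], [0.06, 0, 0, 0, 0, 0, 0], [0.085, 0, 0, 0, 0, 0, 0], [0.085, 0, 0, 0, 0, 0, 0]]}' | python3 nudge.py; python3 rel.py 0;  echo '{"ticks":[[0.085, 0, 0, -0.02, 0, 0, 0], [0.085, 0, 0, -0.05, 0, 0, 0], [0.085, 0, 0, -0.09, 0, 0, 0], [0.085, 0, 0, -0.12, 0, 0, 0], [0.085, 0, 0, -0.12, 0, 0, 0]]}' | python3 nudge.py
echo '{"ticks":[[0.085, 0.01, -0.03, -0.01, 0, 0, 0], [0.085, 0.01, -0.052, -0.02, 0, 0, 0], [0.085, 0.01, -0.052, -0.02, 0, 0, 0], [0.085, 0.01, -0.052, -0.02, 0, 0, 0]]}' | python3 nudge.py
python3 - <<'E'
from h import *
c=bot.calibration("wrist"); s=bot.observe(); im=bot.grab_frame("wrist"); cv2.imwrite("pics/w10.png",im)
g=cv2.GaussianBlur(cv2.cvtColor(im,cv2.COLOR_BGR2GRAY),(0,0),.8).astype(float); n=F.apply([0,0,1]); gx=np.gradient(g,axis=1)
print(s["clock"],s["qpos"].round(2))
def at(u,v,C,h):
    o,d=ray(c,(u,v),True); C=C+n*h; return (1e3*F.inv().apply(o+d*((C-o)@n)/(d@n)-C)).round(1)
for nm,C in(("R",CR),("L",CL)):
    # darkest ring line at lower cap/glass joint, on top of the tube; and the cap's lower end against the receiver
    for L in(-.051,.051):
        u,v=proj(c,C+F.apply([L,0,.018]),True); u=int(round(u));v=int(round(v)); r=v-8+np.argmin(g[v-8:v+9,u]); print(nm,"ring x",at(u,r,C,.018)[0],g[r,u].round())
    for k in(-.04,-.02,0,.015):
        e=[]
        for sg in(-1,1):
            u,v=proj(c,C+F.apply([k,sg*.016,0]),True); r=int(round(v)); u=int(u); uu=u-8+np.argmax(gx[r,u-8:u+9]*-sg); e.append(at(uu,r,C,0)[1])
        print(nm,"edges y",e,"mid",round(sum(e)/2,1))
u,v=proj(c,CR+F.apply([.036,0,.039]),True); x0,y0=int(u)-22,int(v)-22; p=im[y0:y0+44,x0:x0+44]
hsv=cv2.cvtColor(p,cv2.COLOR_BGR2HSV); m=((hsv[...,2]>150)&(hsv[...,1]<30)).astype(np.uint8)
_,_,st,ce=cv2.connectedComponentsWithStats(m)
for a,b in zip(st[1:],ce[1:]):
    if a[4]>60: print("white",a.tolist(),at(b[0]+x0,b[1]+y0,CR,.039))
E
```

```text
clock: 26.52
position: [0.591, -0.0207, 0.0956]
tool_rot: [3.14, 0.525, 3.017]
force: [-2.5, -0.2, 12.8]
grip_width: 0.0311
finger_force: 42.4
clock: 27.02
position: [0.5906, -0.0207, 0.0949]
tool_rot: [3.14, 0.524, 3.017]
force: [-0.1, -0.1, 0.1]
grip_width: 0.085
finger_force: 0.0
rel mm [-0.02 -0.03  1.71] F [-0.  -0.1  0.1] to seat [-0.      0.      0.0017  0.0015 -0.0008  0.0004] q [ 0.25  0.58 -0.49  2.22  1.91  0.4  -0.49]
clock: 27.65
position: [0.5312, -0.0132, 0.2009]
tool_rot: [3.14, 0.527, 3.016]
force: [0.4, 0.4, 0.1]
grip_width: 0.085
finger_force: 0.0
clock: 28.15
position: [0.5064, -0.0625, 0.2106]
tool_rot: [3.14, 0.523, 3.016]
force: [0.2, 0.3, -0.1]
grip_width: 0.0851
finger_force: 0.0
28.15 [ 0.32  0.21 -0.42  2.33  1.05  0.2   0.38]
R ring x -48.4 71.0
R ring x 59.0 104.0
R edges y [np.float64(-17.2), np.float64(13.6)] mid -1.8
R edges y [np.float64(-17.5), np.float64(12.9)] mid -2.3
R edges y [np.float64(-17.1), np.float64(13.8)] mid -1.7
R edges y [np.float64(-17.4), np.float64(13.2)] mid -2.1
L ring x -48.3 76.0
L ring x 51.1 56.0
L edges y [np.float64(-16.1), np.float64(15.4)] mid -0.4
L edges y [np.float64(-16.4), np.float64(15.7)] mid -0.3
L edges y [np.float64(-15.6), np.float64(15.3)] mid -0.1
L edges y [np.float64(-15.9), np.float64(15.5)] mid -0.2
white [13, 0, 29, 10, 233] [20.   4.9 -0. ]
white [12, 14, 22, 20, 343] [37.2 -0.5 -0. ]
```

```bash
python3 - <<'E'
from h import *
c=np.load("w2.npy",allow_pickle=True).item(); im=cv2.imread("pics/w2.png"); c8=np.load("w8.npy",allow_pickle=True).item(); i8=cv2.imread("pics/w8.png"); n=F.apply([0,0,1])
for t,c,im,Cs in(("before",c,im,(CR,CL)),("w8",c8,i8,(CR,))):
  g=cv2.GaussianBlur(cv2.cvtColor(im,cv2.COLOR_BGR2GRAY),(0,0),.8).astype(float)
  for C in Cs:
    u,v=map(round,proj(c,C+F.apply([-.051,0,.018]),True)); r=v-8+np.argmin(g[v-8:v+9,u])
    o,d=ray(c,(u,r),True); K=C+n*.018; print(t,(1e3*F.inv().apply(o+d*((K-o)@n)/(d@n)-K)).round(1))
E
```

```text
before [-48.7  -0.1  -0. ]
before [-47.9   0.5   0. ]
w8 [-48.6  -0.2  -0. ]
```

Both cells' lower ends match the original seated positions to within the measuring accuracy. Handing in.

```bash
python3 -c "
from workcell import bot
print(bot.job_done())"
```

```text
the job is handed in; nothing more can be done
None
```

The cells have changed places: the sample cell is in the right cradle with its neck up at the upper end, and the reference cell is in the left. Both are against the receiver block and released, the wrist camera puts their lower ends within about half a millimetre of where the cells first sat, and the job was handed in at about 28 s.

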